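# Index a weld positioner by its spring pin

## Task

Set the weld positioner's swing arm one hole on: hook a fingertip under the pull ring, lift the spring pin clear, swing the arm one hole towards the side where the pile of four brackets stands, and let the pin drop fully home in that hole. Only hook the ring, gently, do not pinch it; leave everything else standing where it is and finish clear of it all.

Things in the scene. Friction and masses are not known exactly. Their poses are not given: they have to be found in the camera images.
- ring (a point): centre of the pull ring of the index pin: round steel wire 7 mm thick, 60 mm inside, 74 mm outside. Pin down: 107 mm above the table, 184 mm from the pivot axis, on the side away from the robot. It leans 45 degrees, top away from the pivot: a finger pointing 45 degrees down and outward along the arm passes squarely through. x axis: level, along the arm from the pivot; z up. It rises with the pin, never tips.
- ring_foot (a point): lowest point of the ring, where it sits on the pin's stem: 83 mm above the table with the pin down, 160 mm from the pivot axis. Behind and under the ring is free space down to the arm's top, 40 mm above the table; only the round pin housing (34 mm across, below this point) reaches 62 mm. Axes as the ring's.
- index_pin (a joint): height of the pin in m: 0 = fully down in a hole, at most 0.032. It reaches 12 mm into the plate: the arm is free above 0.013; let go between holes the pin rests on the plate at about 0.012. A spring pushes it down: about 5 N at the bottom, 9 N at the top, weight included.
- swing_arm (a joint): arm angle in rad: 0 at the start (middle hole), growing as the ring end swings to the robot's left. Five holes at -0.6, -0.3, 0, 0.3, 0.6 on a 160 mm radius (48 mm apart). Pin down: locked, play about 0.01; the round-ended pin finds a hole if let down within about 0.02 of it. Pin up: swings with about 1 N of push at the ring, stays where it is left.
- pivot (a point): on the arm's vertical axis, 20 mm above the table, at the top of the bolted-down steel plate (260 x 240 x 20 mm). A black cast-iron arm 42 mm wide runs from here away from the robot, its far end 211 mm off. On the pivot a round table carries a folded bracket (top 84 mm above the table, reaching 60 mm from the pivot along the arm).
- stack: pile of four folded sheet brackets, 120 x 100 mm and 96 mm high, standing on the table to the left or to the right of the positioner; it shows the side to swing to. Origin at the centre of its underside.
- bin: small open bin of bolts, 130 x 105 mm and 70 mm high, on the other side of the positioner. Origin at the centre of its underside.
- clamp_pin: steel clamp pin 16 mm thick, 60 mm tall with a 26 mm head, standing at the near left of the positioner's plate. A bystander. Origin at the centre of its underside.
- spacer: short steel spacer ring, 36 mm across, 22 mm high, at the near right of the plate. A bystander. Origin at the centre of its underside.
- spray_can: grey spray can, 54 mm across, 140 mm tall, standing beyond the left of the positioner. A bystander. Origin at the centre of its underside.
- mug: white mug, 76 mm across, 85 mm tall, handle outwards, beyond the right of the positioner. A bystander. Origin at the centre of its underside.
- spanner: spanner 160 mm long lying across beyond the far edge of the positioner. A bystander. Origin at the centre of its underside.
- wire_brush: brush 200 mm long lying far left. A bystander. Origin at the centre of its underside.
- loose_bracket: folded sheet bracket 120 x 100 x 24 mm lying far right. A bystander. Origin at the centre of its underside.

How it is judged:
On the way, in this order (a step that is already met when the one before it is completed fails the run):
1. the pin is lifted clear of the middle hole (value of joint index_pin above 0.013 m and value of joint swing_arm between -0.06 and 0.06 rad), for 0.05 s.
2. the arm is at the next hole on the side of the bracket pile (((world y of stack above 0 m and value of joint swing_arm between 0.24 and 0.36 rad) or (world y of stack below 0 m and value of joint swing_arm between -0.36 and -0.24 rad))), for 0.05 s.
3. the pin is fully down in that hole (value of joint index_pin below 0.003 m and ((world y of stack above 0 m and value of joint swing_arm between 0.265 and 0.335 rad) or (world y of stack below 0 m and value of joint swing_arm between -0.335 and -0.265 rad))), for 0.2 s.
At the end, for the whole second after the job is handed in: the arm stands at the first hole on the side of the bracket pile (within 0.035 rad), the pin is down within 3 mm of fully home, the arm is at rest, and every loose bystander is within 20 mm of where it stood (all of step 3 and velocity of joint swing_arm between -0.02 and 0.02 rad/s and distance of each of clamp_pin, spacer, spray_can, mug, spanner, wire_brush, loose_bracket from where it was at the start of the episode below 0.02 m); the robot touches nothing.
It fails at once if the ring is pinched or yanked (over 36 N between the fingers and the pin with its ring) (contact force between the fingers and index_pin above 36 N).
It fails at once if a loose bystander is pushed more than 25 mm, lifted or knocked over (distance of any of clamp_pin, spacer, spray_can, mug, spanner, wire_brush, loose_bracket from where it was at the start of the episode above 0.025 m or angle between any of clamp_pin, spray_can, mug's own z axis and vertical above 0.5 rad).
It also fails if it takes over 48 s, if anything falls off the work surface, if the arm or the gripper's body presses on something with over 40 N, if the wrist force passes 120 N, or if a joint passes its speed limit or range.

## Robot

A 7-joint arm with a two-finger parallel gripper is mounted at the origin on the work surface. World frame = base frame: x ahead of the robot, y to its left, z up, the work surface at z = 0. Lengths are in m, angles in rad, forces in N, time in s.
With the tool pointing down it reaches from about 0.4 to 0.85 m from the base axis. Payload 10.4 kg.
Tool frame: the origin (TCP) lies midway between the tips of the shut fingers; the grasp point (between the pads) lies 19 mm behind it; z points along the fingers, x is the direction in which the jaws open and shut, and the axes are right-handed (so a half turn about z gives the same grasp; the last joint's range is limited). The gripper opens to 85 mm and grips with 20 to 120 N. Pads are 22 mm wide; open, the fingers measure 114 mm over their backs; the gripper's body (76 mm by 85 mm) begins 54 mm behind the grasp point. The pads swing forward as they close: fully open they stand 13 mm farther back than shut.
Start: joints at [-1.156, 0.332, -0.065, 1.46, 0.022, 1.35, -0.088], TCP at [0.265, 0.566, 0.231] pointing down, gripper open.
Joint ranges: [-2.6, 2.6], [-0.5, 2.12], [-1.47, 1.34], [0.16, 2.42], [-1.27, 4.41], [0.06, 2.06], [-2.6, 2.6]. Speed limits (rad/s): [2.22, 2.22, 2.79, 2.79, 3.14, 3.14, 3.14].

## Interface

Orientations are given as a unit quaternion [x, y, z, w].
In Python, from workcell import telemetry, eyes, order gives the robot as it stands.
- The arm moves only by the tool servo_tool, never from a script. Its argument "deltas" is a list of rows, each a list of 3 entries, a list of its own where there are three numbers: the shift along the tool's x, y, z in cm, then the turn about the tool's z in rad, then the finger opening in cm, from 0 to 8.54. A call has 1 to 12 rows; each row shifts and turns the pose as measured when the row begins, along the tool's axes as they then stand; what a row does not reach is not made up. A row lasts 1/12 s, in which the tool goes at most 41.7 mm and 7.16 degrees, less where a joint would pass 70% of its speed; a pose out of reach is approached as far as the arm can. A call is refused whole if a number of a shift passes 4.17 or a number of a turn 0.125, either way. A call with a gripper value outside its range is refused whole. The fingers move at their own pace and stop on an object; "force" is the grip in N (left out, the last holds). Time passes only in rows, so rows that do not move let the fingers close. It gives the time, the measured TCP pose, the force and the opening at its end, in the units of the state.
- telemetry.get_obs(): the state, without advancing time (a new reading comes with each control period).
- eyes.camera(name): name is "scene" or "top" or "wrist"; returns (picture, depth): 384x512x3 uint8, blue, green, red; 384x512 float32, m along the optical axis (not along the pixel's ray), 0 where there is no reading.
- eyes.calibration(name): a dict with "fx", "fy", "cx", "cy" (pixels), "rvec" (rotation vector, rad) and "tvec" (3), from world to camera coordinates, as OpenCV has them. Camera axes: x right, y down, z forward; pixel columns grow to the right and rows downward; lengths in m; the calibration is good to about 2 mm. A picture is of the moment at which its call begins: read the wrist's pose just before it. calibration takes no time and is no camera call; for the wrist camera it gives the pose at the moment of the call.
- order.hand_in(): hands the job in, once; it reports no verdict.
The state is a dict: "clock": time; "joint_pos": joint angles; "joint_velocities": joint speeds; "tau": joint torques, N m; "position": TCP position; "ee_rot": TCP orientation; "ft_force": force on the tool from outside, world axes, zero at the start; "torque": the same for the moment, N m; "grip_width": opening from 0.0 (shut) to 1.0 (fully open).
Only numpy, scipy, OpenCV 4.12 (cv2) and the standard library are available. Lean on these libraries where they do the work, as an engineer would, in place of code of your own. Each camera call takes 0.05 s, during which the arm holds its last target. There are 200 camera calls.

## Working session

There is one attempt and no reset: what is moved stays moved. The work goes in short steps, Python scripts to look and compute and a tool call to move; the robot and the scene stay as the last step left them, time stands still between calls to the robot, and variables do not carry over. Pictures are saved under pics/ and viewed, about 8 in all and at most 12, crops included, and the job is handed in when it is done.

Besides the shell and the picture viewer there is one more tool, called as a command line: name --argument value ..., lists and objects as JSON in quotes. servo_tool: Moves the arm, as the interface text tells. Its arguments: {"type":"object","properties":{"deltas":{"type":"array"},"force":{"type":"number"}},"required":["deltas"]}

```bash
mkdir -p pics; ls
cat > h.py <<'E'
import numpy as np, cv2
from scipy.spatial.transform import Rotation as R
from workcell import telemetry, eyes, order
def cloud(name):
    im,d=eyes.camera(name); c=eyes.calibration(name)
    v,u=np.mgrid[0:384,0:512]
    P=np.stack([(u-c["cx"])/c["fx"]*d,(v-c["cy"])/c["fy"]*d,d],-1)
    M=R.from_rotvec(np.ravel(c["rvec"])).as_matrix()
    W=(P-np.ravel(c["tvec"]))@M
    W[d==0]=np.nan
    return im,d,W
E
python3 - <<'E'
from h import *
o=telemetry.get_obs();print({k:np.round(v,3) for k,v in o.items()})
ims=[]
for n in("top","scene"):
    im,d,W=cloud(n);np.savez(f"{n}.npz",im=im,W=W);ims.append(im)
cv2.imwrite("pics/top.png",cv2.resize(ims[0],(768,576)));cv2.imwrite("pics/scene.png",cv2.resize(ims[1],(768,576)))
E
```

```text
pics
{'clock': np.float64(0.0), 'joint_pos': array([-1.156,  0.333, -0.065,  1.461,  0.022,  1.35 , -0.088]), 'joint_velocities': array([ 0.001,  0.   , -0.001, -0.002,  0.001, -0.001,  0.001]), 'tau': array([ 0.0000e+00, -6.2545e+01,  4.9000e-02, -3.9160e+01,  1.6000e-02,
        1.0000e-02,  0.0000e+00]), 'position': array([0.265, 0.566, 0.231]), 'ee_rot': array([ 0.844,  0.537, -0.001,  0.   ]), 'ft_force': array([-0.335,  0.398,  0.097]), 'torque': array([-0.018, -0.034, -0.032]), 'grip_width': np.float64(0.998)}
```

View pics/top.png

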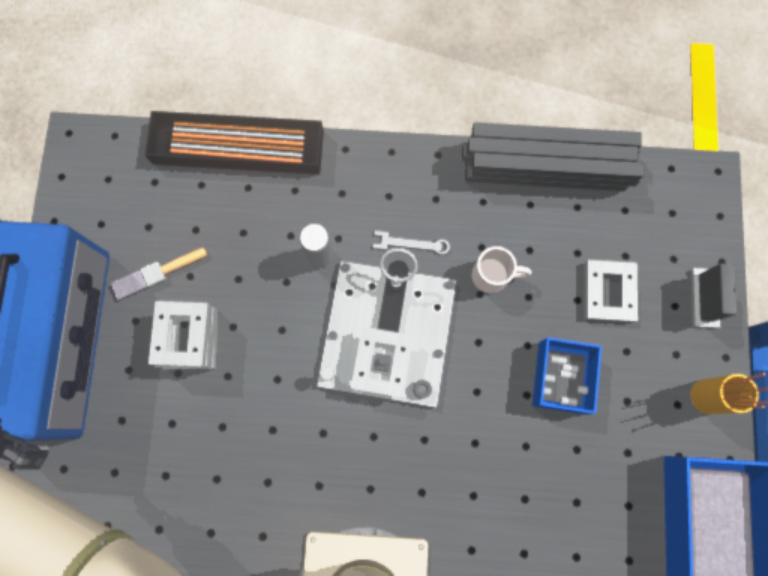

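View pics/scene.png

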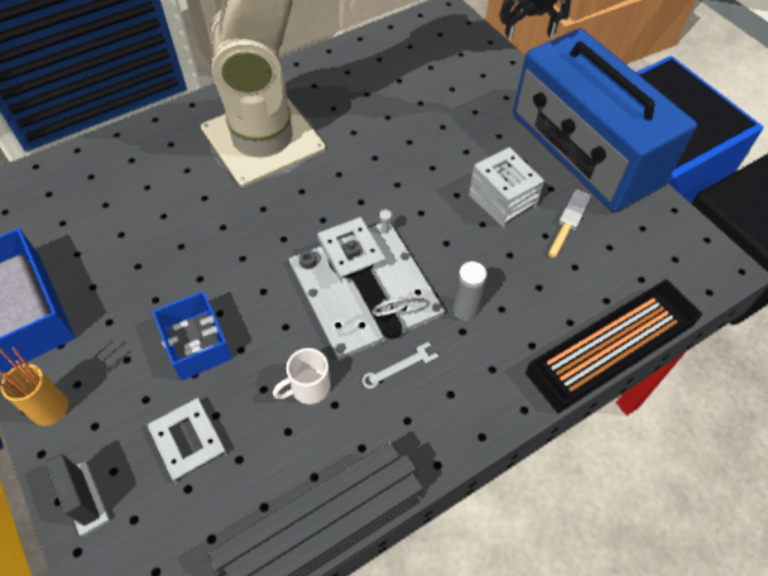

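The top view shows the bracket pile at about (182,335), on the robot's left (+y), and the bin on the right. The ring is at (398,267), at the far end of the arm, with the arm yawed slightly. The scene view agrees. Next I'll measure these.

Run:
```python
from h import *
for n,s in(("top",1),("scene",1)):
    z=np.load(n+".npz");W=z["W"]
    def at(u,v): return np.round(W[int(v/1.5),int(u/1.5)],3)
    if n=="top":
        for k,p in dict(stack=(165,345),binc=(570,342),can=(314,238),mug=(497,250),boss=(381,362),plateTL=(342,264),plateTR=(453,284),plateBL=(320,386),plateBR=(436,404),armend=(397,322),armnear=(385,325),bar=(550,170)).items(): print(k,at(*p))
    w=W.reshape(-1,3)
    m=(w[:,0]>.5)&(w[:,0]<.9)&(abs(w[:,1])<.12)&(w[:,2]>.068)&(w[:,2]<.15)
    q=w[m]
    print(n,len(q)); 
    if len(q): print(np.round(q[np.argsort(q[:,0])][::max(1,len(q)//30)],3).tolist())
print({k:(np.round(v,2)) for k,v in eyes.calibration("scene").items()})
```

```text
stack [0.444 0.398 0.097]
binc [ 0.501 -0.369  0.07 ]
can [0.66  0.132 0.139]
mug [ 0.675 -0.221  0.08 ]
boss [ 0.439 -0.009  0.087]
plateTL [0.64  0.083 0.02 ]
plateTR [ 0.613 -0.145  0.023]
plateBL [0.391 0.11  0.021]
plateBR [ 0.37  -0.119  0.022]
armend [ 0.526 -0.033  0.038]
armnear [ 0.518 -0.01   0.041]
bar [ 0.842 -0.32   0.092]
top 315
[[0.5, 0.004, 0.078], [0.502, 0.024, 0.075], [0.505, 0.024, 0.075], [0.595, -0.02, 0.071], [0.598, -0.039, 0.088], [0.6, -0.048, 0.093], [0.602, -0.01, 0.089], [0.604, -0.054, 0.091], [0.607, -0.004, 0.092], [0.609, -0.001, 0.094], [0.612, -0.004, 0.094], [0.616, -0.001, 0.101], [0.621, -0.06, 0.11], [0.626, 0.003, 0.111], [0.63, -0.062, 0.122], [0.634, -0.057, 0.116], [0.637, -0.053, 0.126], [0.639, -0.005, 0.119], [0.64, 0.115, 0.086], [0.641, -0.05, 0.13], [0.642, -0.007, 0.128], [0.643, -0.047, 0.132], [0.645, -0.013, 0.13], [0.646, -0.038, 0.133], [0.647, 0.112, 0.137], [0.648, -0.015, 0.129], [0.651, 0.117, 0.142], [0.654, 0.11, 0.132], [0.658, 0.118, 0.139], [0.662, 0.115, 0.143], [0.667, 0.11, 0.14], [0.675, 0.113, 0.142]]
scene 370
[[
[... 194 characters left out ...]
 -0.001, 0.098], [0.626, -0.062, 0.117], [0.634, 0.003, 0.116], [0.64, -0.002, 0.123], [0.644, -0.04, 0.129], [0.645, -0.008, 0.125], [0.647, -0.033, 0.133], [0.649, -0.044, 0.128], [0.65, 0.108, 0.103], [0.653, 0.116, 0.137], [0.656, 0.11, 0.136], [0.658, 0.109, 0.108], [0.661, 0.111, 0.132], [0.664, 0.109, 0.126], [0.666, 0.109, 0.14], [0.669, 0.113, 0.13], [0.67, 0.107, 0.082], [0.672, 0.113, 0.085], [0.674, 0.115, 0.134], [0.676, 0.115, 0.127], [0.678, 0.114, 0.07], [0.679, 0.117, 0.14], [0.681, 0.118, 0.126]]
{'fx': np.float64(450.77), 'fy': np.float64(450.77), 'cx': np.float64(255.76), 'cy': np.float64(189.11), 'rvec': array([ 2.29,  1.27, -0.36]), 'tvec': array([-0.3 , -0.36,  1.66])}
```

servo_tool --deltas '[[[0,0,-1],0,0]]'

```text
clock: 0.18
position: [0.2644, 0.5648, 0.2386]
ee_rot: [0.844, 0.537, -0.002, 0.002]
ft_force: [0.4, 0.6, -0.2]
grip_width: 0.881
```

servo_tool --deltas '[[[0,0,-4],-0.107,0],[[0,0,-4],-0.107,0],[[0,0,-4],-0.107,0],[[-3.2,2.5,-2],0,0],[[-3.2,2.5,-2],0,0],[[-3.2,2.5,0],0,0],[[-3.2,2.5,0],0,0],[[-3.2,2.5,0],0,0],[[-3.2,2.5,0],0,0],[[-3.2,2.5,0],0,0],[[-3.2,2.5,0],0,0],[[-3.2,2.5,0],0,0]]'

```text
clock: 1.18
position: [0.4559, 0.2572, 0.4119]
ee_rot: [0.735, 0.678, -0.002, -0.0]
ft_force: [0.8, 0.7, -0.3]
grip_width: -0.001
```

Run:
```python
from h import *
from scipy.optimize import least_squares
P=[]
for n in("top","scene"):
    w=np.load(n+".npz")["W"].reshape(-1,3)
    P.append(w[(w[:,0]>.59)&(w[:,0]<.66)&(w[:,1]>-.072)&(w[:,1]<.012)&(w[:,2]>.08)&(w[:,2]<.14)])
def f(p,q):
    a=p[3];e=np.array([np.cos(a),np.sin(a),0]);l=np.array([-np.sin(a),np.cos(a),0]);u=(e+[0,0,1])/2**.5;n=np.cross(l,u)
    d=q-p[:3];return np.hypot(np.hypot(d@l,d@u)-.0335,d@n)-.0035
for q in P+[np.vstack(P)]:
    s=least_squares(f,[.623,-.029,.107,-.117],args=(q,),loss="soft_l1",f_scale=.002)
    e=np.array([np.cos(s.x[3]),np.sin(s.x[3])])
    print(len(q),s.x.round(4),np.abs(s.fun).mean(),"pivot",s.x[:2]-.184*e)
o=telemetry.get_obs();print(o["joint_pos"].round(3),o["clock"])
```

```text
169 [ 0.6234 -0.0295  0.1086 -0.1288] 0.0011898658155694989 pivot [ 0.44092833 -0.00584775]
128 [ 0.625  -0.0287  0.108  -0.1092] 0.0010001409609799441 pivot [ 0.44213814 -0.00863169]
297 [ 0.6245 -0.0291  0.1084 -0.1073] 0.0011610362233652092 pivot [ 0.44152218 -0.00939822]
[-0.729  0.073  0.138  1.398 -0.01   1.675  0.897] 1.1833
```

servo_tool --deltas '[[[-3.2,1.8,0],0,0],[[-3.2,1.8,0],0,0],[[-3.2,1.8,0],0,0],[[-3.2,1.8,0],0,0],[[-3.2,1.8,0],0,0],[[-3.2,1.8,0],0,0],[[-3.2,1.8,0],0,0],[[-3.2,1.8,0],0,0],[[-1.6,3.5,0],0,0],[[0,4,0],0,0],[[0,4,0],0,0],[[0,4,0],0,0]]'

```text
clock: 2.18
position: [0.7273, -0.0668, 0.4266]
ee_rot: [0.739, 0.674, 0.003, 0.004]
ft_force: [1.4, 0.3, 1.2]
grip_width: -0.002
```

```bash
cat > s.py <<'E'
from h import *
o=telemetry.get_obs();r=R.from_quat(o["ee_rot"]).as_matrix();print(o["clock"],o["joint_pos"].round(3),o["position"].round(4),o["ft_force"].round(1));print("tool axes x,y,z\n",r.T.round(3))
E
python3 s.py
```

```text
2.1833 [-0.154  0.631  0.446  0.682 -0.269  1.858  1.613] [ 0.7273 -0.0668  0.4266] [1.4 0.3 1.2]
tool axes x,y,z
 [[ 0.092  0.996 -0.001]
 [ 0.996 -0.092  0.009]
 [ 0.009 -0.002 -1.   ]]
```

servo_tool --deltas '[[[0,4,0],0,0],[[0,4,0],0,0],[[0,4,0],0,0],[[0,4,0],0,0],[[0,4,0],0,0],[[0,4,0],0,0]]'

```text
clock: 2.68
position: [0.7921, -0.0979, 0.4342]
ee_rot: [0.761, 0.648, 0.032, 0.005]
ft_force: [-1.0, -1.2, 1.9]
grip_width: -0.002
```

```bash
python3 s.py
```

```text
2.6833 [-0.009  0.967  1.202  0.189 -1.143  2.048  1.581] [ 0.7921 -0.0979  0.4342] [-1.  -1.2  1.9]
tool axes x,y,z
 [[ 0.159  0.986  0.043]
 [ 0.986 -0.161  0.049]
 [ 0.056  0.034 -0.998]]
```

servo_tool --deltas '[[[1,2,3],0,0],[[1,2,3],0,0],[[1,2,3],0,0],[[1,2,3],0,0]]'

```text
clock: 3.02
position: [0.8692, -0.0759, 0.3152]
ee_rot: [0.766, 0.642, 0.034, 0.015]
ft_force: [1.0, 0.3, 0.7]
grip_width: 0.001
```

```bash
python3 s.py
```

```text
3.0167 [-0.025  1.122  1.211  0.161 -1.177  1.89   1.522] [ 0.8692 -0.0759  0.3152] [1.  0.3 0.7]
tool axes x,y,z
 [[ 0.174  0.984  0.032]
 [ 0.982 -0.175  0.066]
 [ 0.071  0.02  -0.997]]
```

servo_tool --deltas '[[[0.7,4,0],0,0],[[0.7,4,0],0,0],[[0.7,4,0],0,0],[[0.7,4,0],0,0]]'

```text
clock: 3.35
position: [0.9237, -0.0628, 0.2728]
ee_rot: [0.763, 0.641, 0.068, 0.049]
ft_force: [0.4, 0.3, 0.8]
grip_width: -0.0
```

```bash
python3 s.py
```

```text
3.35 [-0.042  1.182  1.269  0.161 -1.245  1.743  1.51 ] [ 0.9237 -0.0628  0.2728] [0.4 0.3 0.8]
tool axes x,y,z
 [[ 0.168  0.985  0.041]
 [ 0.972 -0.172  0.162]
 [ 0.167  0.013 -0.986]]
```

servo_tool --deltas '[[[0.5,4,-0.6],0,0],[[0.5,4,-0.6],0,0],[[0.5,4,-0.6],0,0],[[0.5,4,-0.6],0,0]]'

```text
clock: 3.68
position: [0.9623, -0.0588, 0.2775]
ee_rot: [0.757, 0.639, 0.107, 0.087]
ft_force: [0.3, -0.1, -0.7]
grip_width: 0.002
```

```bash
python3 s.py
```

```text
3.6833 [-0.05   1.186  1.273  0.161 -1.252  1.629  1.508] [ 0.9623 -0.0588  0.2775] [ 0.3 -0.1 -0.7]
tool axes x,y,z
 [[ 0.16   0.986  0.051]
 [ 0.948 -0.168  0.269]
 [ 0.274  0.006 -0.962]]
```

servo_tool --deltas '[[[0.4,4,0],0,0],[[0.4,4,0],0,0],[[0.4,4,0],0,0],[[0.4,4,0],0,0],[[0.4,4,0],0,0],[[0.4,4,0],0,0],[[0.4,4,0],0,0],[[0.4,4,0],0,0]]'

```text
clock: 4.35
position: [1.0347, -0.0592, 0.3042]
ee_rot: [0.738, 0.627, 0.187, 0.163]
ft_force: [-0.4, -0.2, -0.5]
grip_width: 0.001
```

```bash
python3 s.py
```

```text
4.35 [-0.054  1.189  1.273  0.161 -1.262  1.401  1.513] [ 1.0347 -0.0592  0.3042] [-0.4 -0.2 -0.5]
tool axes x,y,z
 [[ 0.143  0.987  0.071]
 [ 0.865 -0.159  0.476]
 [ 0.481 -0.006 -0.877]]
```

servo_tool --deltas '[[[0.4,4,0],0,0],[[0.4,4,0],0,0],[[0.4,4,0],0,0],[[0.4,4,0],0,0],[[0.4,4,0],0,0],[[0.4,4,0],0,0],[[0.4,4,0],0,0],[[0.4,4,0],0,0],[[0.4,4,0],0,0],[[0.4,4,0],0,0]]'

```text
clock: 5.18
position: [1.0844, -0.0619, 0.4305]
ee_rot: [0.703, 0.598, 0.286, 0.259]
ft_force: [-0.5, 0.1, 0.1]
grip_width: 0.001
```

```bash
python3 s.py
```

```text
5.1833 [-0.06   1.111  1.274  0.162 -1.263  1.188  1.517] [ 1.0844 -0.0619  0.4305] [-0.5  0.1  0.1]
tool axes x,y,z
 [[ 0.122  0.988  0.093]
 [ 0.692 -0.152  0.706]
 [ 0.711 -0.022 -0.702]]
```

servo_tool --deltas '[[[-0.5,-2.7,-2.8],0,0],[[-0.5,-2.7,-2.8],0,0],[[-0.5,-2.7,-2.8],0,0],[[-0.5,-2.7,-2.8],0,0],[[-0.5,-2.7,-2.8],0,0],[[-0.5,-2.7,-2.8],0,0],[[-0.5,-2.7,-2.8],0,0],[[-0.5,-2.7,-2.8],0,0]]'

```text
clock: 5.85
position: [0.8482, -0.0634, 0.4419]
ee_rot: [0.698, 0.597, 0.291, 0.269]
ft_force: [-1.4, 0.2, 5.4]
grip_width: -0.003
```

```bash
python3 s.py; python3 -c "
from h import *
im,_=eyes.camera('scene');cv2.imwrite('pics/s2.png',im)"
```

```text
5.85 [-0.879  0.501  1.32   1.401 -0.828  0.848  1.933] [ 0.8482 -0.0634  0.4419] [-1.4  0.2  5.4]
tool axes x,y,z
 [[ 0.118  0.989  0.086]
 [ 0.676 -0.143  0.723]
 [ 0.727 -0.027 -0.686]]
```

View pics/s2.png

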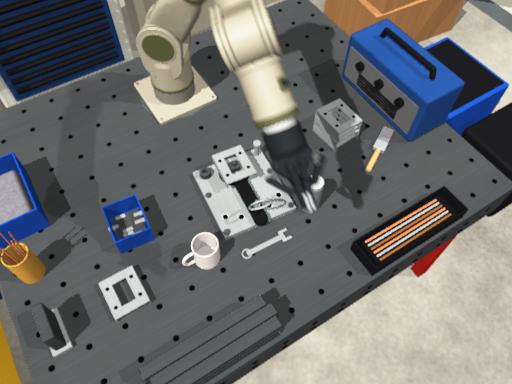

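The elbow is out to the robot's left but high. The gripper is tilted 45° outward and above everything, so I'll continue the retreat.

servo_tool --deltas '[[[-0.4,-2.1,-2.2],0,0],[[-0.4,-2.1,-2.2],0,0],[[-0.4,-2.1,-2.2],0,0],[[-0.4,-2.1,-2.2],0,0],[[-0.4,-2.1,-2.2],0,0],[[-0.4,-2.1,-2.2],0,0],[[-0.4,-2.1,-2.2],0,0],[[-0.4,-2.1,-2.2],0,0]]'

```text
clock: 6.57
position: [0.666, -0.0614, 0.4311]
ee_rot: [0.708, 0.599, 0.28, 0.247]
ft_force: [1.7, -1.2, -3.1]
grip_width: 0.003
```

```bash
python3 s.py
```

```text
6.5667 [-1.05  -0.338  0.861  1.789  0.474  0.838  1.104] [ 0.666  -0.0614  0.4311] [ 1.7 -1.2 -3.1]
tool axes x,y,z
 [[ 0.125  0.987  0.101]
 [ 0.711 -0.16   0.685]
 [ 0.692 -0.013 -0.722]]
```

servo_tool --deltas '[[[0,-2.5,0.7],0,0],[[0,-2.5,0.7],0,0],[[0,-2.5,0.7],0,0],[[0,-2.5,0.7],0,0],[[0,-2.5,0.7],0,0],[[0,-2.5,0.7],0,0],[[0,-2.5,0.7],0,0],[[0,-2.5,0.7],0,0],[[0,-2.5,0.7],0,0]]'

```text
clock: 7.32
position: [0.5462, -0.0244, 0.2376]
ee_rot: [0.707, 0.591, 0.299, 0.246]
ft_force: [0.9, -0.2, 0.5]
grip_width: -0.002
```

```bash
cat > t.py <<'E'
from h import *
import sys
o=telemetry.get_obs();r=R.from_quat(o["ee_rot"]).as_matrix()
C=np.array([.6245,-.029,.108])
print(o["clock"],o["joint_pos"].round(3),o["position"].round(4),o["ft_force"].round(1));print("tool axes x,y,z\n",r.T.round(3))
print("C-TCP in tool cm",((C-o["position"])@r*100).round(2))
E
python3 t.py; python3 -c "
from h import *
im,_=eyes.camera('scene');cv2.imwrite('pics/s3.png',im)"
```

```text
7.3167 [-0.701 -0.462  0.519  2.358  0.73   0.478  0.724] [ 0.5462 -0.0244  0.2376] [ 0.9 -0.2  0.5]
tool axes x,y,z
 [[ 0.121  0.984  0.132]
 [ 0.689 -0.179  0.703]
 [ 0.715  0.006 -0.699]]
C-TCP in tool cm [-1.22 -3.63 14.66]
```

View pics/s3.png

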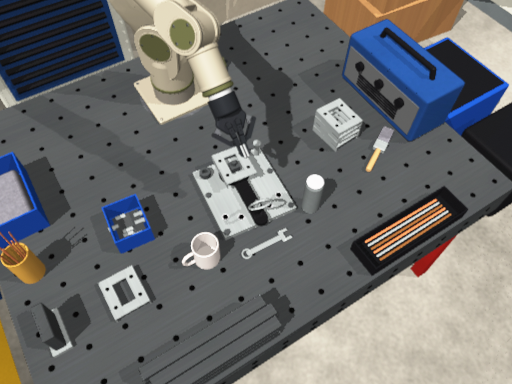

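servo_tool --deltas '[[[0,-0.5,1],-0.093,0],[[0,-0.5,1],-0.093,0],[[0,-1,1],0,0],[[0,-1,1],0,0],[[0,0,0],0,0]]'

```text
clock: 7.78
position: [0.551, -0.0228, 0.1845]
ee_rot: [0.647, 0.656, 0.276, 0.273]
ft_force: [-0.3, -0.6, -0.4]
grip_width: 0.001
```

```bash
python3 t.py
```

```text
7.7833 [-0.629 -0.329  0.509  2.416  0.789  0.287  0.827] [ 0.551  -0.0228  0.1845] [-0.3 -0.6 -0.4]
tool axes x,y,z
 [[-0.014  1.    -0.   ]
 [ 0.698  0.01   0.716]
 [ 0.716  0.01  -0.698]]
C-TCP in tool cm [-0.73 -0.35 10.6 ]
```

servo_tool --deltas '[[[-0.4,-0.2,1.5],0,0],[[-0.3,-0.15,1.5],0,0],[[0,0,1.5],0,0],[[0,0,1.5],0,0],[[0,0,0],0,0]]'

```text
clock: 8.2
position: [0.5965, -0.0311, 0.1466]
ee_rot: [0.647, 0.653, 0.28, 0.276]
ft_force: [-0.4, 0.2, -0.3]
grip_width: 0.0
```

```bash
python3 t.py;python3 -c "
from h import *
im,_=eyes.camera('scene');im2,_=eyes.camera('wrist');a=cv2.resize(im[120:260,190:330],(400,400));cv2.imwrite('pics/s4.png',np.hstack([a,cv2.resize(im2,(400,300))[:300] if 0 else cv2.copyMakeBorder(cv2.resize(im2,(400,300)),0,100,0,0,0)]))"
```

```text
8.2 [-0.609 -0.095  0.57   2.364  0.855  0.073  0.732] [ 0.5965 -0.0311  0.1466] [-0.4  0.2 -0.3]
tool axes x,y,z
 [[-0.011  1.     0.002]
 [ 0.691  0.006  0.723]
 [ 0.723  0.009 -0.691]]
C-TCP in tool cm [ 0.17 -0.86  4.69]
```

View pics/s4.png

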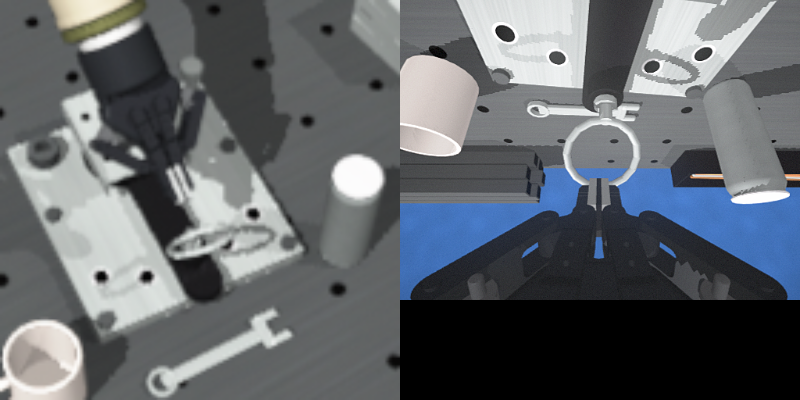

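servo_tool --deltas '[[[0,-0.4,0.8],0,0],[[0,-0.4,0.8],0,0],[[0,-0.2,0.8],0,0],[[0,0,0],0,0]]'

```text
clock: 8.63
position: [0.6028, -0.0332, 0.1368]
ee_rot: [0.648, 0.65, 0.283, 0.277]
ft_force: [0.1, 0.1, 1.1]
grip_width: 0.001
```

```bash
python3 t.py
```

```text
8.6333 [-0.98  -0.102  0.954  2.373  1.411  0.07   0.201] [ 0.6028 -0.0332  0.1368] [0.1 0.1 1.1]
tool axes x,y,z
 [[-0.005  1.     0.006]
 [ 0.687 -0.001  0.727]
 [ 0.727  0.008 -0.687]]
C-TCP in tool cm [ 0.39 -0.6   3.56]
```

servo_tool --deltas '[[[0,-0.3,1],0,0],[[0,-0.3,1],0,0],[[0,-0.2,1],0,0],[[0,0,1],0,0]]'

```text
clock: 8.97
position: [0.612, -0.0327, 0.1261]
ee_rot: [0.652, 0.645, 0.285, 0.278]
ft_force: [-0.3, -1.8, -2.3]
grip_width: 0.004
```

```bash
python3 t.py
```

```text
8.9667 [-1.347 -0.09   1.34   2.37   2.031  0.067 -0.415] [ 0.612  -0.0327  0.1261] [-0.3 -1.8 -2.3]
tool axes x,y,z
 [[ 0.005  1.     0.013]
 [ 0.682 -0.012  0.731]
 [ 0.731  0.005 -0.682]]
C-TCP in tool cm [ 0.35 -0.48  2.15]
```

```bash
cat > kin.py <<'E'
from h import *
import itertools
from scipy.optimize import least_squares
D=[([-1.156,.333,-.065,1.461,.022,1.35,-.088],[.265,.566,.231],[.844,.537,-.001,0]),
([-.154,.631,.446,.682,-.269,1.858,1.613],[.7273,-.0668,.4266],[.739,.674,.003,.004]),
([-.009,.967,1.202,.189,-1.143,2.048,1.581],[.7921,-.0979,.4342],[.761,.648,.032,.005]),
([-.025,1.122,1.211,.161,-1.177,1.89,1.522],[.8692,-.0759,.3152],[.766,.642,.034,.015]),
([-.054,1.189,1.273,.161,-1.262,1.401,1.513],[1.0347,-.0592,.3042],[.738,.627,.187,.163]),
([-.879,.501,1.32,1.401,-.828,.848,1.933],[.8482,-.0634,.4419],[.698,.597,.291,.269]),
([-1.05,-.338,.861,1.789,.474,.838,1.104],[.666,-.0614,.4311],[.708,.599,.28,.247]),
([-.701,-.462,.519,2.358,.73,.478,.724],[.5462,-.0244,.2376],[.707,.591,.299,.246]),
([-.629,-.329,.509,2.416,.789,.287,.827],[.551,-.0228,.1845],[.647,.656,.276,.273]),
([-1.347,-.09,1.34,2.37,2.031,.067,-.415],[.612,-.0327,.1261],[.652,.645,.285,.278])]
def fk(q,L,s):
    # L: h, a1z, e_x, e_z... offsets (x,z) after each joint pair
    r=R.identity();p=np.zeros(3);ax=["z","y","z","y","z","y","z"]
    off=[(0,0,L[0]),(0,L[4],L[1]),(L[5],L[6],0),(L[7],L[8],L[2]),(0,L[9],0),(L[10],L[11],L[3]),(0,0,0)]
    pts=[]
    for i in range(7):
        if i==0: p=p+r.apply(off[0])
        r=r*R.from_euler(ax[i],s[i]*q[i]+(L[12] if i==6 else 0))
        if i>0: p=p+r.apply(off[i])
        pts.append(p)
    return p,r,pts
L0=[.3,.4,.4,.25]+[0]*9
def best():
    res=[]
    for sg in itertools.product([-1,1],repeat=3):
        for o7 in(0,np.pi/2,np.pi,-np.pi/2):
            s=[-1,1,sg[0],1,sg[1],1,sg[2]]
            def f(L):
                e=[]
                for q,p,k in D:
                    P,r,_=fk(q,L,s);e+=list(P-p)+list(.3*(R.from_quat(k).inv()*r).as_rotvec())
                return e
            x0=np.array(L0);x0[12]=o7
            S=least_squares(f,x0,max_nfev=60);res.append((S.cost,s,S.x))
    return min(res,key=lambda t:t[0])
if __name__=="__main__":
    c,s,x=best();print(c,s,x.round(4));np.savez("kin.npz",s=s,x=x)
E
python3 kin.py
```

```text
1.8397429829738628e-06 [-1, 1, -1, 1, -1, 1, -1] [ 2.5720e-01  4.4850e-01  4.9020e-01  3.4210e-01 -2.2400e-02 -1.0000e-04
  1.2479e+00 -3.0000e-04 -1.2711e+00 -3.2731e+00  0.0000e+00  3.2729e+00
  3.1417e+00]
```

```bash
cat > ik.py <<'E'
from kin import *
K=np.load("kin.npz");S=list(K["s"]);X=K["x"]
lo=np.array([-2.6,-.5,-1.47,.16,-1.27,.06,-2.6]);hi=np.array([2.6,2.12,1.34,2.42,4.41,2.06,2.6])
def rot(tilt,az,roll=0): # tool z tilted outwards from down by tilt, azimuth az, x lateral left
    z=np.array([np.sin(tilt)*np.cos(az),np.sin(tilt)*np.sin(az),-np.cos(tilt)]);x=np.array([-np.sin(az),np.cos(az),0]);
    return R.from_matrix(np.c_[x,np.cross(z,x),z])*R.from_euler("z",roll)
def ik(p,r,q0,m=.02):
    f=lambda q:np.r_[(lambda P,rr,_:np.r_[(P-p)*3,(r.inv()*rr).as_rotvec()])(*fk(q,X,S)),.001*(q-q0)]
    a=least_squares(f,np.clip(q0,lo+m+1e-3,hi-m-1e-3),bounds=(lo+m,hi-m))
    P,rr,_=fk(a.x,X,S);return a.x,np.linalg.norm(P-p)*1e3,np.degrees(np.linalg.norm((r.inv()*rr).as_rotvec()))
E
cat > q.py <<'E'
from ik import *
rng=np.random.default_rng(0)
C=np.array([.6245,-.029,.108])
for tilt in(45,40,35,30):
  for roll in (0,np.pi):
    r=rot(np.radians(tilt),0,roll); p=C+.02*r.as_matrix()[:,2]
    sol=[]
    for k in range(40):
        q0=rng.uniform(lo,hi); q,e,a=ik(p,r,q0)
        if e<1 and a<.6: sol.append(q)
    print(tilt,roll,len(sol));
    for q in sorted(sol,key=lambda q:q[0])[::max(1,len(sol)//5)]: print("  ",q.round(2))
E
python3 q.py
```

```text
45 0 25
   [-0.57  0.16  0.56  2.28  3.79  0.08 -2.29]
   [ 0.19  0.16 -0.24  2.25  2.26  0.08 -0.7 ]
   [ 0.28  0.17 -0.34  2.24  2.16  0.09 -0.58]
   [ 0.91  0.3  -1.01  2.22  1.78  0.23 -0.08]
   [ 1.25  0.68 -1.45  2.21  1.78  0.58  0.18]
45 3.141592653589793 23
   [-1.21  0.45  1.32  2.3   4.37  0.39  0.1 ]
   [-1.21  0.45  1.32  2.3   4.37  0.39  0.1 ]
   [-0.57  0.16  0.56  2.28  3.79  0.08  0.85]
   [-0.57  0.16  0.56  2.28  3.79  0.08  0.85]
   [ 0.19  0.16 -0.24  2.25  2.26  0.08  2.44]
   [ 0.3   0.17 -0.36  2.24  2.14  0.09  2.58]
40 0 22
   [-0.4   0.15  0.38  2.22 -0.33  0.09  1.84]
   [-0.13  0.15  0.09  2.21  0.15  0.09  1.38]
   [ 0.24  0.17 -0.29  2.19  0.64  0.12  0.93]
   [ 0.42  0.19 -0.49  2.18  0.82  0.14  0.77]
   [ 1.21  0.64 -1.43  2.15  1.52  0.58  0.39]
   [ 1.22  0.67 -1.45  2.15  1.53  0.6   0.39]
40 3.141592653589793 24
   [-0.96  0.23  1.    2.24 -1.2   0.18 -0.48]
   [-0.51  0.16  0.5   2.22 -0.52  0.09 -1.11]
   [-0.36  0.15  0.34  2.22 -0.25  0.09 -1.37]
   [-0.13  0.15  0.09  2.21  0.15  0.09 -1.76]
   [ 0.23  0.17 -0.28  2.19  0.63  0.11 -2.2 ]
  
[... 442 characters left out ...]
.23 -1.34]
   [-0.11  0.16  0.07  2.14  0.05  0.23 -1.65]
   [ 0.39  0.2  -0.46  2.12  0.42  0.26 -1.98]
   [ 1.19  0.66 -1.44  2.09  1.33  0.66 -2.58]
30 0 28
   [-0.96  0.3   1.04  2.11 -0.67  0.41  2.12]
   [ 0.14  0.2  -0.19  2.06  0.16  0.37  1.4 ]
   [ 0.32  0.21 -0.38  2.05  0.26  0.38  1.32]
   [ 1.12  0.6  -1.36  2.02  1.11  0.68  0.73]
   [ 1.16  0.71 -1.45  2.02  1.22  0.77  0.68]
   [ 1.16  0.71 -1.45  2.02  1.22  0.77  0.68]
30 3.141592653589793 20
   [-1.14  0.51  1.32  2.12 -1.08  0.56 -0.71]
   [-0.66  0.21  0.68  2.1  -0.34  0.37 -1.31]
   [ 0.03  0.19 -0.07  2.07  0.09  0.36 -1.68]
   [ 0.29  0.21 -0.35  2.05  0.24  0.38 -1.81]
   [ 0.8   0.32 -0.91  2.03  0.64  0.45 -2.11]
```

servo_tool --deltas '[[[0.1,-0.4,0.7],0,0],[[0.1,-0.4,0.7],0,0],[[0.1,-0.4,0.7],0,0]]'

```text
clock: 9.22
position: [0.6096, -0.0255, 0.1211]
ee_rot: [0.652, 0.644, 0.288, 0.279]
ft_force: [-0.3, 0.6, -0.7]
grip_width: 0.006
```

```bash
python3 t.py
```

```text
9.2167 [-1.348 -0.051  1.333  2.383  2.546  0.067 -0.964] [ 0.6096 -0.0255  0.1211] [-0.3  0.6 -0.7]
tool axes x,y,z
 [[ 0.005  1.     0.015]
 [ 0.678 -0.015  0.734]
 [ 0.735  0.007 -0.678]]
C-TCP in tool cm [-0.36  0.05  1.98]
```

servo_tool --deltas '[[[-0.1,0,0.8],0,0],[[-0.1,0,0.8],0,0],[[-0.1,0,0.8],0,0]]'

```text
clock: 9.47
position: [0.6126, -0.0239, 0.1212]
ee_rot: [0.652, 0.642, 0.29, 0.281]
ft_force: [-0.1, -0.5, 0.2]
grip_width: 0.001
```

```bash
python3 t.py
```

```text
9.4667 [-1.334 -0.008  1.326  2.381  3.066  0.069 -1.514] [ 0.6126 -0.0239  0.1212] [-0.1 -0.5  0.2]
tool axes x,y,z
 [[ 0.008  1.     0.018]
 [ 0.674 -0.019  0.739]
 [ 0.739  0.007 -0.674]]
C-TCP in tool cm [-0.53 -0.16  1.77]
```

servo_tool --deltas '[[[-0.1,0,0.8],0,0],[[-0.1,0,0.8],0,0],[[-0.1,0,0.8],0,0],[[-0.1,0,0.8],0,0]]'

```text
clock: 9.8
position: [0.6328, -0.0225, 0.1151]
ee_rot: [0.649, 0.64, 0.298, 0.285]
ft_force: [-0.2, -0.3, 2.1]
grip_width: 0.001
```

```bash
python3 t.py
```

```text
9.8 [-0.856  0.109  0.847  2.341  3.572  0.137 -2.085] [ 0.6328 -0.0225  0.1151] [-0.2 -0.3  2.1]
tool axes x,y,z
 [[ 0.004  1.     0.022]
 [ 0.66  -0.019  0.751]
 [ 0.752  0.012 -0.66 ]]
C-TCP in tool cm [-0.67 -1.07 -0.17]
```

servo_tool --deltas '[[[-0.3,-0.4,0.2],0,0],[[-0.3,-0.4,0.5],0,0],[[-0.1,-0.2,0.7],0,0],[[0,0,0.5],0,0]]'

```text
clock: 10.13
position: [0.6441, -0.0275, 0.0999]
ee_rot: [0.648, 0.636, 0.307, 0.286]
ft_force: [-0.9, -0.0, 1.1]
grip_width: -0.001
```

```bash
python3 t.py;python3 -c "
from h import *
im,_=eyes.camera('scene');im2,_=eyes.camera('wrist');a=cv2.resize(im[140:240,210:310],(400,400));cv2.imwrite('pics/s5.png',np.hstack([a,cv2.copyMakeBorder(cv2.resize(im2,(400,300)),0,100,0,0,0)]))"
```

```text
10.1333 [-0.739  0.19   0.757  2.327  3.657  0.226 -2.197] [ 0.6441 -0.0275  0.0999] [-0.9 -0.   1.1]
tool axes x,y,z
 [[ 0.003  0.999  0.034]
 [ 0.648 -0.028  0.761]
 [ 0.761  0.02  -0.648]]
C-TCP in tool cm [-0.13 -0.65 -2.02]
```

View pics/s5.png

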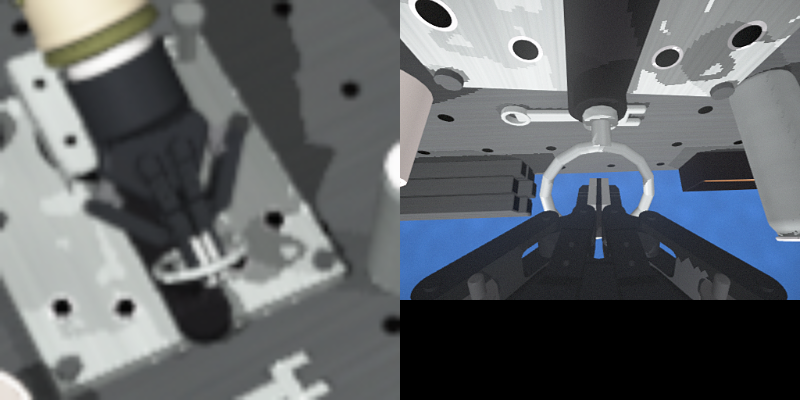

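The finger is through the ring: in the wrist view, the ring centre at (597,193) surrounds the fingers at (599,200). Now I'll raise it to contact.

servo_tool --deltas '[[[-0.1,0.3,0.2],0,0],[[0,0.3,0],0,0],[[0,0.2,0],0,0]]'

```text
clock: 10.48
position: [0.6518, -0.0283, 0.1065]
ee_rot: [0.647, 0.636, 0.308, 0.287]
ft_force: [-0.3, -0.4, -0.0]
grip_width: 0.002
```

```bash
python3 t.py
```

```text
10.4833 [-0.718  0.187  0.738  2.307  3.696  0.21  -2.232] [ 0.6518 -0.0283  0.1065] [-0.3 -0.4 -0. ]
tool axes x,y,z
 [[ 0.003  0.999  0.034]
 [ 0.647 -0.028  0.762]
 [ 0.763  0.02  -0.646]]
C-TCP in tool cm [-0.07 -1.65 -2.18]
```

servo_tool --deltas '[[[0,0.3,-0.26],0,0],[[0,0.3,-0.26],0,0]]'

```text
clock: 10.65
position: [0.6506, -0.0283, 0.1137]
ee_rot: [0.648, 0.636, 0.306, 0.286]
ft_force: [-1.0, 1.7, -6.6]
grip_width: 0.001
```

servo_tool --deltas '[[[0,0.3,-0.26],0,0],[[0,0.3,-0.26],0,0]]'

```text
clock: 10.82
position: [0.6487, -0.0283, 0.1208]
ee_rot: [0.648, 0.637, 0.305, 0.285]
ft_force: [-0.6, 0.2, -7.3]
grip_width: 0.001
```

servo_tool --deltas '[[[0,0.3,-0.26],0,0],[[0,0.3,-0.26],0,0]]'

```text
clock: 10.98
position: [0.6473, -0.0284, 0.1283]
ee_rot: [0.648, 0.638, 0.304, 0.284]
ft_force: [-1.2, 0.8, -7.7]
grip_width: 0.006
```

```bash
python3 t.py
```

```text
10.9833 [-0.714  0.104  0.721  2.3    3.75   0.118 -2.249] [ 0.6473 -0.0284  0.1283] [-1.2  0.8 -7.7]
tool axes x,y,z
 [[ 0.002  1.     0.031]
 [ 0.654 -0.025  0.756]
 [ 0.756  0.019 -0.654]]
C-TCP in tool cm [-0.13 -3.02 -0.4 ]
```

servo_tool --deltas '[[[0.4,0.03,0.02],0,0],[[0.5,0.03,0.02],0,0],[[0.5,0.03,0.02],0,0],[[0.5,0.03,0.02],0,0]]'

```text
clock: 11.32
position: [0.6467, -0.0128, 0.1291]
ee_rot: [0.651, 0.636, 0.302, 0.284]
ft_force: [-1.8, -0.5, -6.3]
grip_width: -0.003
```

```bash
python3 t.py
```

```text
11.3167 [-0.881  0.104  0.852  2.305  3.59   0.097 -2.127] [ 0.6467 -0.0128  0.1291] [-1.8 -0.5 -6.3]
tool axes x,y,z
 [[ 0.009  0.999  0.032]
 [ 0.657 -0.03   0.753]
 [ 0.754  0.014 -0.657]]
C-TCP in tool cm [-1.71 -3.   -0.31]
```

servo_tool --deltas '[[[0.6,0,0],0,0],[[0.6,0,0],0,0],[[0.6,0,0],0,0]]'

```text
clock: 11.57
position: [0.6449, 0.0036, 0.1286]
ee_rot: [0.653, 0.635, 0.3, 0.283]
ft_force: [-1.8, -0.8, -6.9]
grip_width: 0.001
```

```bash
python3 t.py
```

```text
11.5667 [-1.067  0.115  1.005  2.311  3.47   0.084 -2.047] [0.6449 0.0036 0.1286] [-1.8 -0.8 -6.9]
tool axes x,y,z
 [[ 0.013  0.999  0.033]
 [ 0.661 -0.033  0.75 ]
 [ 0.751  0.012 -0.661]]
C-TCP in tool cm [-3.35 -2.79 -0.21]
```

servo_tool --deltas '[[[0.6,0,0],0,0],[[0.6,0,0],0,0],[[0.6,0,0],0,0]]'

```text
clock: 11.82
position: [0.6429, 0.0207, 0.1278]
ee_rot: [0.655, 0.635, 0.298, 0.281]
ft_force: [-3.0, -2.0, -7.2]
grip_width: -0.002
```

```bash
python3 t.py;python3 -c "
from h import *
im,_,W=cloud('scene');np.savez('sw.npz',im=im,W=W);im2,_=eyes.camera('wrist');a=cv2.resize(im[140:240,210:310],(400,400));cv2.imwrite('pics/s6.png',np.hstack([a,cv2.copyMakeBorder(cv2.resize(im2,(400,300)),0,100,0,0,0)]))"
```

```text
11.8167 [-1.225  0.136  1.131  2.314  3.407  0.073 -2.029] [0.6429 0.0207 0.1278] [-3.  -2.  -7.2]
tool axes x,y,z
 [[ 0.017  0.999  0.034]
 [ 0.665 -0.036  0.746]
 [ 0.747  0.01  -0.665]]
C-TCP in tool cm [-5.06 -2.52 -0.11]
```

View pics/s6.png

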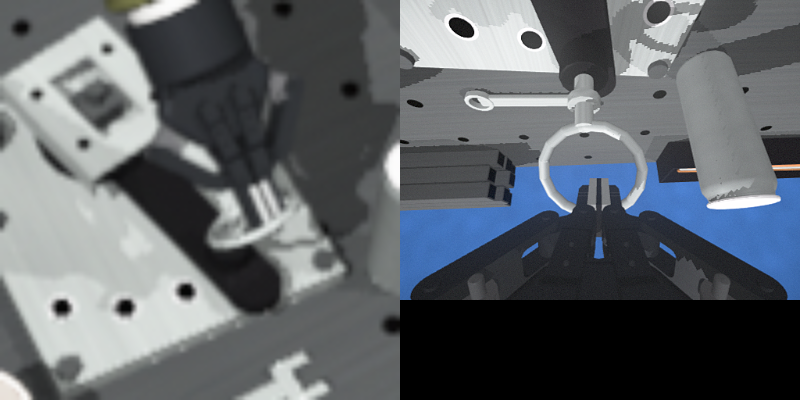

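The arm has swung most of the way and the ring is still hooked. I'll fit the ring in the depth data to get the current arm angle.

```bash
cat > ang.py <<'E'
from h import *
from scipy.optimize import least_squares
piv=np.array([.4415,-.009])
def fit(W,a0,l0,back=.0):
    w=W.reshape(-1,3);w=w[np.isfinite(w[:,0])]
    def f(p,q):
        a=p[0];e=np.array([np.cos(a),np.sin(a),0]);l=np.array([-np.sin(a),np.cos(a),0]);u=(e+[0,0,1])/2**.5;n=np.cross(l,u)
        d=q-np.r_[piv+.184*e[:2],.108+p[1]];return np.hypot(np.hypot(d@l,d@u)-.0335,d@n)-.0035
    p=np.array([a0,l0])
    for g in(.012,.008,.006):
        q=w[abs(f(p,w))<g];p=least_squares(f,p,args=(q,),loss="soft_l1",f_scale=.0015).x
    return p.round(4),len(q),abs(f(p,q)).mean().round(4)
def armfit(W,lo=-.1,hi=.3): # black arm top, z~.040, centreline azimuth
    return None
if __name__=="__main__":
    import sys
    print("start",fit(np.load("scene.npz")["W"],-.11,0),fit(np.load("top.npz")["W"],-.11,0))
    W=cloud("scene")[2]
    for a in(.08,.12,.16,.2):
        print(fit(W,a,float(sys.argv[1])))
E
python3 ang.py .018
```

```text
start (array([-0.1069, -0.0004]), 130, np.float64(0.0011)) (array([-0.1121,  0.0007]), 168, np.float64(0.0012))
(array([0.1418, 0.0129]), 127, np.float64(0.0013))
(array([0.1418, 0.0129]), 127, np.float64(0.0013))
(array([0.1418, 0.0129]), 127, np.float64(0.0013))
(array([0.1418, 0.0129]), 127, np.float64(0.0013))
```

servo_tool --deltas '[[[0.5,0.07,0],0,0],[[0.5,0.07,0],0,0],[[0,0,0],0,0]]'

```text
clock: 12.22
position: [0.641, 0.0286, 0.1262]
ee_rot: [0.657, 0.635, 0.295, 0.279]
ft_force: [-1.4, 1.0, -6.3]
grip_width: -0.001
```

```bash
python3 t.py; python3 ang.py .013
```

```text
12.2167 [-1.292  0.153  1.184  2.315  3.456  0.065 -2.103] [0.641  0.0286 0.1262] [-1.4  1.  -6.3]
tool axes x,y,z
 [[ 0.019  0.999  0.033]
 [ 0.67  -0.038  0.741]
 [ 0.742  0.008 -0.67 ]]
C-TCP in tool cm [-5.85 -2.24 -0.06]
start (array([-0.1069, -0.0004]), 130, np.float64(0.0011)) (array([-0.1121,  0.0007]), 168, np.float64(0.0012))
(array([0.178 , 0.0116]), 123, np.float64(0.0015))
(array([0.178 , 0.0116]), 123, np.float64(0.0015))
(array([0.178 , 0.0116]), 123, np.float64(0.0015))
(array([0.178 , 0.0116]), 123, np.float64(0.0015))
```

servo_tool --deltas '[[[0.3,0,0],0,0],[[0.05,-0.3,0.27],0,0],[[0.05,-0.3,0.27],0,0]]'

```text
clock: 12.52
position: [0.6406, 0.0307, 0.118]
ee_rot: [0.658, 0.634, 0.295, 0.278]
ft_force: [-2.4, -1.5, -5.9]
grip_width: 0.001
```

```bash
python3 t.py; python3 ang.py .008|tail -1
```

```text
12.5167 [-1.251  0.182  1.139  2.318  3.503  0.089 -2.174] [0.6406 0.0307 0.118 ] [-2.4 -1.5 -5.9]
tool axes x,y,z
 [[ 0.022  0.999  0.035]
 [ 0.671 -0.041  0.741]
 [ 0.741  0.007 -0.671]]
C-TCP in tool cm [-6.03 -1.57 -0.57]
(array([0.1914, 0.0031]), 122, np.float64(0.0015))
```

servo_tool --deltas '[[[0,-0.3,0.27],0,0],[[0,-0.3,0.27],0,0],[[0,-0.3,0.2],0,0],[[0,-0.2,0],0,0]]'

```text
clock: 12.9
position: [0.6431, 0.031, 0.1088]
ee_rot: [0.657, 0.632, 0.3, 0.28]
ft_force: [0.1, 0.6, 0.1]
grip_width: -0.002
```

```bash
cat > t2.py <<'E'
from h import *
o=telemetry.get_obs();r=R.from_quat(o["ee_rot"]).as_matrix()
a=.191;C=np.array([.4415+.184*np.cos(a),-.009+.184*np.sin(a),.108])
print("C",C.round(4),"C-TCP tool cm",((C-o["position"])@r*100).round(2))
E
python3 t.py;python3 t2.py; python3 ang.py .0|tail -1
```

```text
12.9 [-1.179  0.218  1.069  2.322  3.507  0.136 -2.199] [0.6431 0.031  0.1088] [0.1 0.6 0.1]
tool axes x,y,z
 [[ 0.021  0.999  0.04 ]
 [ 0.664 -0.044  0.747]
 [ 0.748  0.011 -0.664]]
C-TCP in tool cm [-6.04 -1.03 -1.4 ]
C [0.6222 0.0259 0.108 ] C-TCP tool cm [-0.56 -1.43 -1.52]
(array([ 0.1848, -0.0013]), 129, np.float64(0.0014))
```

servo_tool --deltas '[[[-0.3,-0.4,0],0,0],[[-0.2,-0.4,0],0,0],[[0,-0.2,-0.5],0,0],[[0,0,-0.7],0,0]]'

```text
clock: 13.28
position: [0.6286, 0.0252, 0.1106]
ee_rot: [0.657, 0.631, 0.301, 0.281]
ft_force: [0.0, -0.2, 0.9]
grip_width: -0.0
```

```bash
python3 t.py;python3 t2.py
```

```text
13.2833 [-1.293  0.188  1.193  2.361  3.475  0.143 -2.146] [0.6286 0.0252 0.1106] [ 0.  -0.2  0.9]
tool axes x,y,z
 [[ 0.022  0.999  0.041]
 [ 0.66  -0.045  0.75 ]
 [ 0.751  0.011 -0.66 ]]
C-TCP in tool cm [-5.43 -0.23 -0.2 ]
C [0.6222 0.0259 0.108 ] C-TCP tool cm [ 0.05 -0.63 -0.31]
```

servo_tool --deltas '[[[0,-0.1,-0.8],0,0],[[0,-0.1,-0.8],0,0],[[0,0,-0.8],0,0]]'

```text
clock: 13.53
position: [0.6191, 0.0245, 0.1192]
ee_rot: [0.656, 0.631, 0.303, 0.284]
ft_force: [0.1, 0.0, -0.2]
grip_width: -0.002
```

```bash
python3 t.py;python3 t2.py
```

```text
13.5333 [-1.442  0.107  1.331  2.384  3.095  0.119 -1.721] [0.6191 0.0245 0.1192] [ 0.1  0.  -0.2]
tool axes x,y,z
 [[ 0.021  0.999  0.04 ]
 [ 0.655 -0.044  0.754]
 [ 0.755  0.01  -0.655]]
C-TCP in tool cm [-5.38 -0.26  1.08]
C [0.6222 0.0259 0.108 ] C-TCP tool cm [ 0.11 -0.65  0.96]
```

servo_tool --deltas '[[[0,0.2,-1],0,0],[[0,0.4,-1],0,0],[[0,0.6,-1],0,0],[[0,1,-1],0,0],[[0,1.2,-1.2],0,0],[[0,1.5,-1.5],0,0]]'

```text
clock: 14.03
position: [0.622, 0.0241, 0.1447]
ee_rot: [0.653, 0.626, 0.313, 0.29]
ft_force: [0.5, 0.7, -0.8]
grip_width: 0.001
```

```bash
python3 t.py;python3 t2.py
```

```text
14.0333 [-1.237 -0.067  1.07   2.377  2.074  0.176 -0.62 ] [0.622  0.0241 0.1447] [ 0.5  0.7 -0.8]
tool axes x,y,z
 [[ 0.021  0.999  0.046]
 [ 0.635 -0.049  0.771]
 [ 0.772  0.013 -0.636]]
C-TCP in tool cm [-5.46 -2.41  2.46]
C [0.6222 0.0259 0.108 ] C-TCP tool cm [ 0.02 -2.83  2.35]
```

Clear of the ring, so I'll rise vertically.

servo_tool --deltas '[[[0,1.5,-1.5],0,0],[[0,1.5,-1.5],0,0],[[0,1.5,-1.5],0,0],[[0,1.8,-1.8],0,0],[[0,1.8,-1.8],0,0],[[0,1.8,-1.8],0,0],[[0,1.8,-1.8],0,0],[[0,0,0],0,0],[[0,0,0],0,0]]'

```text
clock: 14.78
position: [0.6088, 0.0118, 0.2735]
ee_rot: [0.657, 0.621, 0.311, 0.292]
ft_force: [0.0, 0.5, -0.9]
grip_width: -0.0
```

```bash
python3 t.py; python3 ang.py .0|tail -1
python3 - <<'E'
from h import *
from ang import fit
im,_,W=cloud("scene");im2,_,W2=cloud("top")
for w in(W,W2): print(fit(w,.19,0))
cv2.imwrite('pics/s7.png',np.hstack([cv2.resize(im[110:270,170:350],(400,356)),cv2.resize(im2[120:300,170:370],(400,356))]))
E
```

```text
14.7833 [-1.05  -0.437  0.739  2.265  1.066  0.526  0.517] [0.6088 0.0118 0.2735] [ 0.   0.5 -0.9]
tool axes x,y,z
 [[ 0.034  0.998  0.046]
 [ 0.635 -0.057  0.77 ]
 [ 0.771  0.003 -0.636]]
C-TCP in tool cm [ -4.78 -11.51  11.73]
(array([ 0.1859, -0.0005]), 135, np.float64(0.0011))
(array([ 0.1819, -0.0009]), 137, np.float64(0.0011))
(array([0.1693, 0.0041]), 37, np.float64(0.001))
```

View pics/s7.png

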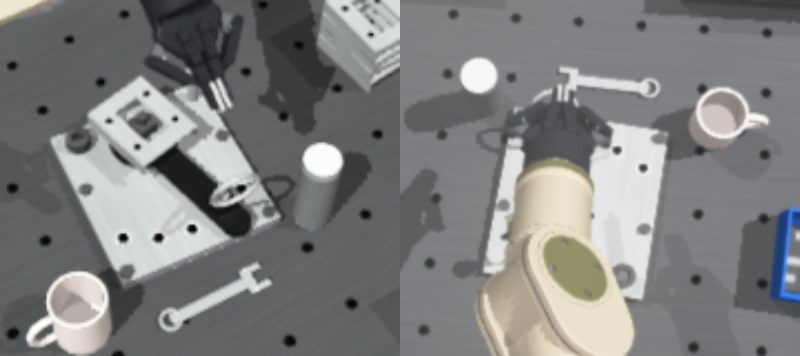

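The arm stands at +0.29 rad with the middle hole now exposed. The ring is at its pin-down height and the bystanders look unmoved. The gripper is well clear, so I'll hand in.

```bash
python3 -c "
from h import *
print(order.hand_in())"
```

```text
the job is handed in; nothing more can be done
None
```

I moved the swing arm one hole to the left, towards the bracket pile, and the pin has dropped home there. The job was handed in at about 15 s; the hand-in reports no verdict.

**How it was done:** The interface only turns the tool about its own z. To get the 45° tilt I commanded moves past the arm's reach, which tilted the tool outward step by step. I then put the shut fingertips through the ring without pinching it and lifted the pin. After swinging the arm I lowered the pin and backed straight out. The wrist force stayed around 8 N.

**Last checks:**
- **Arm angle:** the scene camera's ring fit puts the arm 0.29 rad from the start. That is inside the required band.
- **Pin height:** the same fit puts the pin within about 1 mm of fully down.
- **Top camera:** it disagreed, reading 0.28 rad and 4 mm up. The gripper hid most of the ring from it (37 points), so I did not rely on it.
- **Bystanders:** the can, mug and spanner looked unmoved in the final picture. I did not measure any bystander, and the wire brush and loose bracket were outside that picture.
- **Clearance:** the gripper finished about 0.16 m above the ring, with no contact force showing.

**Not confirmed:** I took no picture at the moment of the first lift. From the lift force and geometry I estimate the pin was about 15 mm up at the middle hole, against the 13 mm needed. By the end of the swing it was riding only about 12 to 13 mm up.

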